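# Nest the mixing bowls on the restorer's bench

## Robot

A 6-joint arm with a two-finger parallel gripper is mounted at the origin on the work surface. World frame = base frame: x ahead of the robot, y to its left, z up, the work surface at z = 0. Lengths are in m, angles in rad, forces in N, time in s.
With the tool pointing down it reaches from about 0.35 to 1 m from the base axis. Payload 7.1 kg.
Tool frame: the origin (TCP) lies on the centre line of the jaws, within the pads' length; the fingertips stand ahead of it and the grasp point (between the pads) is the TCP (ctrl.tips_ahead is the z of the fingertips in the tool frame, in m); z points along the fingers, y is the line along which they close (so a half turn about z gives the same grasp; the last joint's range is limited). The gripper opens to 85 mm and grips with 20 to 120 N. Pads are 22 mm wide; open, the fingers measure 114 mm over their backs; the gripper's body (76 mm by 85 mm) begins 54 mm behind the grasp point. The pads swing forward as they close: fully open they stand 13 mm farther back than shut.
Start: joints at [-1.214, 0.423, 1.63, -0, 1.089, -0.019], TCP at [0.229, -0.581, 0.25] pointing down, gripper open.
Joint ranges: [-3, 3], [-0.9, 2.11], [0.09, 2.58], [-1.31, 4.45], [0.11, 2.69], [-2.54, 2.54]. Speed limits (rad/s): [2.39, 2.39, 3.01, 3.14, 3.14, 3.14].

## Interface

Orientations are given as a unit quaternion [x, y, z, w].
In Python, from station import ctrl, eyes gives the robot as it stands.
- The arm moves only by the shell command python3 -m creep 'ROWS' [FORCE]. ROWS is a JSON object of lists of equal length, an entry for each row: "fingers": the opening, from 0 (shut) to 1 (fully open); "delta_pos": the shift along the tool's x, y, z in m, a list of three; "dr": the turn, a rotation vector about the tool's x, y, z in degrees, a list of three. In form: {"fingers": [fingers, ...], "delta_pos": [[tx, ty, tz], ...], "dr": [[wx, wy, wz], ...]}. A call has 1 to 10 rows; each row is the pose to reach, as a shift and turn from the pose commanded when the call began, along the tool's axes at that moment; what a row does not reach only later rows make up. A row lasts 1/8 s, in which the tool goes at most 62.5 mm and 10.7 degrees, less where a joint would pass 70% of its speed; a pose out of reach is approached as far as the arm can. A call with a gripper value outside its range is refused whole. The fingers move at their own pace and stop on an object; FORCE is the grip in N (left out, the last holds). Time passes only in rows, so rows that repeat a pose let the fingers close. It gives the time, the measured TCP pose, the force, the opening and the grip force at its end, in the units of the state.
- ctrl.get_state(): the state, without advancing time (a new reading comes with each control period).
- eyes.get_image(name): name is "scene" or "top" or "wrist"; returns a dict with "frame" (384x512x3 uint8, red, green, blue), "depth" (384x512 float32, m along the optical axis (not along the pixel's ray), 0 where there is no reading), "camera_matrix" (3x3 intrinsics, pixels), "k1" (the pictures are not rectified: a ray, as slopes to the right and down, at radius r is drawn at 1 + k1 r^2 times it, then the intrinsics apply), "extrinsics" (4x4, takes a point from camera to world coordinates). Camera axes: x right, y up, looking along -z (the intrinsics and any distortion apply to the point x, -y, -z); pixel columns grow to the right and rows downward; lengths in m; the calibration is good to about 2 mm. A picture is of the moment at which its call begins.
- ctrl.sign_off(): hands the job in; it is judged then, once.
The state is a dict: "time": time; "qpos": joint angles; "joint_vel": joint speeds; "joint_efforts": joint torques, N m; "tcp_pos": TCP position; "ee_rot": TCP orientation; "wrist_force": force on the tool from outside, world axes, zero at the start; "ft_torque": the same for the moment, N m; "gripper_width": finger opening in m; "grip_force": force on a finger pad.
Only numpy, scipy, OpenCV 4.12 (cv2) and the standard library are available. Lean on these libraries where they do the work, as an engineer would, in place of code of your own. Each camera call takes 0.05 s, during which the arm holds its last target. There are 200 camera calls.

## Task

Nest the three grey mixing bowls in size order: the medium bowl in the largest and the smallest in the medium one, each standing flat on the floor of the next, with the largest still standing on the bench. Something is standing in the largest bowl already, either the smallest bowl or the glass jar, so take that out first (one of the two blue tiles is empty and is a good place for it); at the end the jar must stand upright near the middle of one of the tiles. Lower the bowls in gently rather than dropping them, do not tip anything over, and leave the other things on the bench where they are.

Things in the scene. Friction and masses are not known exactly. Their poses are not given: they have to be found in the camera images.
- bowl_large: round mixing bowl of thick grey plastic, 170 mm across the rim, 52 mm high, foot 158 mm across, wall and floor 8 mm thick, wall nearly upright, rim free to be pinched from above; it starts on the bench with either the smallest bowl or the jar standing in it. Origin: centre of its underside, z up along its axis
- bowl_medium: round mixing bowl of thick grey plastic, 130 mm across the rim, 62 mm high, foot 118 mm across, wall and floor 8 mm thick, wall nearly upright, rim free to be pinched from above; nested in the largest its rim stands 18 mm above that bowl's rim, with about 10 mm of play all round; it starts empty on the bench. Origin: centre of its underside, z up along its axis
- bowl_small: round mixing bowl of thick grey plastic, 90 mm across the rim, 72 mm high, foot 78 mm across, wall and floor 8 mm thick, wall nearly upright, rim free to be pinched from above; nested in the medium one its rim stands 18 mm above that bowl's rim, with about 10 mm of play all round; it starts in the largest bowl or on a tile. Origin: centre of its underside, z up along its axis
- jar: closed glass jar with a steel lid, 54 mm across, 85 mm high; it starts in the largest bowl or on a tile. Origin: centre of its underside, z up
- tile_1: glazed blue tile fixed flat on the bench, 130 x 130 x 8 mm, one of two alike. Origin: centre of its underside; its top is 8 mm above; x and y along its sides
- tile_2: glazed blue tile fixed flat on the bench, 130 x 130 x 8 mm, one of two alike. Origin: centre of its underside; its top is 8 mm above; x and y along its sides
- bottle_1: white plastic squeeze bottle with a spout, 62 mm across, 150 mm high; a bystander. Origin: centre of its underside
- bottle_2: white plastic squeeze bottle with a spout, 62 mm across, 165 mm high; a bystander. Origin: centre of its underside
- cup: small white ceramic cup without a handle, 68 mm across the rim, 70 mm high; a bystander, not one of the bowls. Origin: centre of its underside
- brush: brush lying flat, 180 mm long along its x; a bystander. Origin near its middle, on its underside
- spatula: spatula lying flat, 190 mm long along its x; a bystander. Origin near its middle, on its underside
- sanding_block: cork sanding block, 70 x 45 x 25 mm; a bystander. Origin: centre of its underside

How it is judged:
By the outcome, as a careful person would: the job done as asked, in the order asked, and still so for the second after the job is handed in, with the robot touching nothing.
It also fails if it takes over 72 s, if anything falls off the work surface, if the arm or the gripper's body presses on something with over 40 N, if the wrist force passes 120 N, or if a joint passes its speed limit or range.

## Working session

There is one attempt and no reset: what is moved stays moved. The work goes in short steps, Python scripts to look and compute and a shell command to move; the robot and the scene stay as the last step left them, time stands still between calls to the robot, and variables do not carry over. Pictures are saved under pics/ and viewed, at most 10 in all, crops included, and the job is handed in when it is done.

```bash
ls; mkdir -p pics
python3 - <<'E'
from station import ctrl, eyes
import cv2, numpy as np
print(ctrl.get_state(), ctrl.tips_ahead)
ims=[]
for n in ["top","scene"]:
    d=eyes.get_image(n); np.savez("%s0.npz"%n,**d)
    print(n,d["camera_matrix"].tolist(),d["k1"],np.round(d["extrinsics"],3).tolist())
    ims.append(d["frame"])
    cv2.imwrite("pics/%s0.png"%n,cv2.cvtColor(d["frame"],cv2.COLOR_RGB2BGR))
E
```

```text
pics
{'time': 0.0, 'qpos': array([-1.21397262e+00,  4.23842206e-01,  1.63072950e+00,  1.15362715e-05,
        1.08859225e+00, -1.89904019e-02]), 'joint_vel': array([-0.00221081,  0.00078916,  0.00143772,  0.00115787,  0.00031471,
        0.00092979]), 'joint_efforts': array([ 4.21907680e-03, -5.57382274e+01, -2.81742060e+01,  2.85149699e-04,
        7.38904404e-03,  2.29277742e-05]), 'tcp_pos': array([ 0.22923805, -0.58086409,  0.2495293 ]), 'ee_rot': array([ 9.82397553e-01,  1.86800511e-01, -1.27043412e-04, -7.75326162e-04]), 'wrist_force': array([-0.18882976,  0.74325417, -0.48657353]), 'ft_torque': array([ 0.05129811, -0.0078331 ,  0.01131528]), 'grip_force': 0.0, 'gripper_width': 0.08552559673213901} 0.019
top [[397.41622022434854, 0.0, 249.26294832247567], [0.0, 397.41622022434854, 192.06912510440824], [0.0, 0.0, 1.0]] -0.12501925477562784 [[0.028, 0.988, -0.152, 0.427], [-1.0, 0.027, -0.005, -0.026], [-0.0, 0.152, 0.988, 1.185], [0.0, 0.0, 0.0, 1.0]]
scene [[381.71990042102493, 0.0, 260.05626079384723], [0.0, 381.71990042102493, 192.2893143878496], [0.0, 0.0, 1.0]] -0.03814897815437796 [[-0.692, -0.535, 0.485, 1.086], [0.722, -0.517, 0.459, 0.409], [0.006, 0.668, 0.744, 0.766], [0.0, 0.0, 0.0, 1.0]]
```

View pics/top0.png

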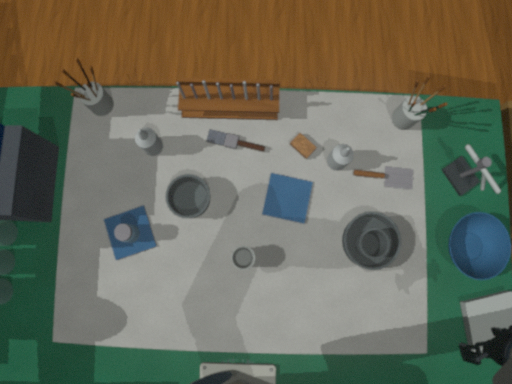

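View pics/scene0.png

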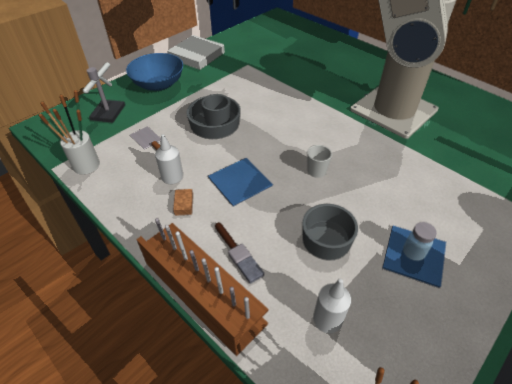

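The top view shows the small bowl in the large bowl at (372,242), the medium bowl at (188,196) and the jar on a tile at (125,232). The empty tile is at (289,198) and the cup at (244,258). The scene view agrees: large and small at (214,113), medium at (329,230).

```bash
cat > h.py <<'E'
import numpy as np, cv2
def rays(d,uv):
    """camera centre and world ray directions (unit depth) for pixels"""
    p=cv2.undistortPoints(np.float64(uv).reshape(-1,1,2),d["camera_matrix"],np.array([float(d["k1"]),0,0,0])).reshape(-1,2)
    E=d["extrinsics"]
    return E[:3,3], np.c_[p[:,0],-p[:,1],-np.ones(len(p))]@E[:3,:3].T
def plane(d,uv,z):
    c,r=rays(d,uv); return c+r*((z-c[2])/r[:,2])[:,None]
def cloud(d):
    h,w=d["depth"].shape; uv=np.stack(np.meshgrid(np.arange(w),np.arange(h)),-1).reshape(-1,2)
    c,r=rays(d,uv); return (c+r*d["depth"].reshape(-1,1)).reshape(h,w,3)
def circ(P):
    """robust circle fit"""
    P=P[:,:2]
    for _ in range(6):
        s=np.linalg.lstsq(np.c_[2*P,np.ones(len(P))],(P**2).sum(1),rcond=None)[0]
        R=np.sqrt(s[2]+s[0]**2+s[1]**2); e=abs(np.hypot(*(P-s[:2]).T)-R); P=P[e<=max(.003,np.quantile(e,.9))]
    return s[0],s[1],R,e.std(),len(P)
E
python3 - <<'E'
from h import *
D={n:dict(np.load(n+"0.npz")) for n in("top","scene")}
C={n:cloud(D[n]) for n in D}
T=C["top"]
for nm,(u,v) in dict(large=(372,242),medium=(188,196),tileE=(289,198),jar=(124,232),cup=(244,258),b1=(146,136),b2=(342,152)).items():
    c=T[v,u]; print(nm,np.round(c,3))
# rims from both clouds
g=dict(small=(T[242,372],.080,.06,.045),large=(T[242,372],.052,.11,.085),medium=(T[196,188],.062,.085,.065))
for nm,(c,z,rr,R) in g.items():
    for n in D:
        P=C[n].reshape(-1,3); q=P[np.hypot(*(P[:,:2]-c[:2]).T)<rr]
        if nm=="large": q=q[np.hypot(*(q[:,:2]-c[:2]).T)>.06]
        hi=np.quantile(q[:,2],.98); q=q[q[:,2]>hi-.008]
        print(nm,n,"rim z",np.round([np.median(q[:,2]),hi],4),"circ",np.round(circ(q),4))
# table & tile heights
for n in D:
    P=C[n].reshape(-1,3); 
    for nm,(u,v) in dict(tile=(289,198),table=(289,290)).items():
        c=T[v,u]; q=P[np.hypot(*(P[:,:2]-c[:2]).T)<.03]; print(n,nm,np.round(np.median(q[:,2]),4))
# tile/blue mask, and rim outline by colour in top view
f=D["top"]["frame"]; hsv=cv2.cvtColor(f,cv2.COLOR_RGB2HSV)
m=cv2.inRange(hsv,(100,110,40),(125,255,255))
for c in cv2.findContours(m,cv2.RETR_EXTERNAL,cv2.CHAIN_APPROX_NONE)[0]:
    if cv2.contourArea(c)>500:
        (x,y),s,a=cv2.minAreaRect(plane(D["top"],c,.008)[:,:2].astype(np.float32)*1000); print("blue",x,y,s,a)
E
```

```text
large [ 0.468 -0.388  0.016]
medium [0.592 0.163 0.006]
tileE [ 0.594 -0.14   0.01 ]
jar [0.474 0.323 0.093]
cup [ 0.413 -0.011  0.004]
b1 [0.74  0.27  0.128]
b2 [ 0.711 -0.275  0.122]
small top rim z [0.0794 0.0819] circ [ 4.631e-01 -3.729e-01  4.070e-02  7.000e-04  1.910e+02]
small scene rim z [0.0783 0.0808] circ [ 4.650e-01 -3.704e-01  4.040e-02  8.000e-04  1.410e+02]
large top rim z [0.0513 0.0541] circ [ 4.722e-01 -3.776e-01  8.030e-02  8.000e-04  3.550e+02]
large scene rim z [0.0509 0.0541] circ [ 4.741e-01 -3.726e-01  8.080e-02  8.000e-04  2.050e+02]
medium top rim z [0.0608 0.0635] circ [5.852e-01 1.555e-01 6.040e-02 8.000e-04 2.650e+02]
medium scene rim z [0.0608 0.0626] circ [5.897e-01 1.609e-01 6.010e-02 8.000e-04 4.200e+02]
top tile 0.007
top table 0.0006
scene tile 0.0072
scene table 0.0002
blue 462.25054931640625 -739.34521484375 (205.64312744140625, 203.7452850341797) 46.90281677246094
blue 477.16217041015625 333.36468505859375 (124.1205825805664, 123.6469497680664) 20.38796615600586
blue 595.5281372070312 -134.95680236816406 (122.64628601074219, 122.79784393310547) 79.12825775146484
```

Heights check out: bench 0, tile 8 mm, rims 52, 62 and 80 mm. The views differ by up to 5 mm in position, so I'll refine with the wrist camera. The plan is to pinch each bowl on its far wall, measured along the arm's radius.

```bash
cat >> h.py <<'E'
from scipy.spatial.transform import Rotation as Rn
def go(st,pos,az,tilt=0.):
    """tool-frame shift (mm) and turn (deg) from state to TCP pos, tool y at azimuth az (deg), tips leaned inward by tilt"""
    a,t=np.radians(az),np.radians(tilt); r=np.array([np.cos(a),np.sin(a),0]); k=np.array([0,0,1.])
    z=-np.cos(t)*k-np.sin(t)*r; y=np.cos(t)*r-np.sin(t)*k
    G=Rn.from_matrix(np.c_[np.cross(y,z),y,z]); R=Rn.from_quat(st["ee_rot"])
    print("delta mm",np.round(1000*R.inv().apply(np.array(pos)-st["tcp_pos"]),1),"dr deg",np.round((R.inv()*G).as_rotvec(True),1))
E
python3 - <<'E'
from station import ctrl
from h import *
go(ctrl.get_state(),[.47,-.38,.25],-38.7)
E
```

```text
delta mm [ 2.977e+02 -9.850e+01 -2.000e-01] dr deg [ -0.1  -0.  -29.8]
```

```bash
python3 -m creep '{"fingers":[0.4,0.4,0.4,0.4,0.4,0.4,0.4,0.4],"delta_pos":[[0.298,-0.0985,0],[0.298,-0.0985,0],[0.298,-0.0985,0],[0.298,-0.0985,0],[0.298,-0.0985,0],[0.298,-0.0985,0],[0.298,-0.0985,0],[0.298,-0.0985,0]],"dr":[[0,0,-29.8],[0,0,-29.8],[0,0,-29.8],[0,0,-29.8],[0,0,-29.8],[0,0,-29.8],[0,0,-29.8],[0,0,-29.8]]}' 60
python3 - <<'E'
from station import ctrl, eyes
from h import *
d=eyes.get_image("wrist"); np.savez("w1.npz",**d)
print(np.round(d["extrinsics"],3).tolist())
cv2.imwrite("pics/w1.png",cv2.cvtColor(d["frame"],cv2.COLOR_RGB2BGR))
P=cloud(d).reshape(-1,3); P=P[d["depth"].ravel()>0]
for nm,c,z,rr in (("small",(.464,-.372),(.07,.088),(.03,.055)),("large",(.473,-.375),(.042,.060),(.065,.1))):
    q=P[(np.hypot(P[:,0]-c[0],P[:,1]-c[1])<rr[1])&(np.hypot(P[:,0]-c[0],P[:,1]-c[1])>rr[0])&(P[:,2]>z[0])&(P[:,2]<z[1])]
    print(nm,np.round(np.quantile(q[:,2],[.5,.98]),4),np.round(circ(q),4))
E
```

```text
time: 1.1
tcp_pos: [0.4694, -0.3812, 0.2502]
ee_rot: [0.902, 0.432, -0.0, -0.0]
wrist_force: [-0.1, 0.4, 0.7]
gripper_width: 0.0342
grip_force: 0.0
[[0.78, 0.598, 0.186, 0.516], [-0.626, 0.744, 0.231, -0.323], [-0.001, -0.297, 0.955, 0.373], [0.0, 0.0, 0.0, 1.0]]
small [0.0795 0.0811] [ 4.631e-01 -3.738e-01  3.980e-02  8.000e-04  1.458e+03]
large [0.0512 0.0531] [ 4.716e-01 -3.774e-01  7.850e-02  8.000e-04  2.612e+03]
```

View pics/w1.png

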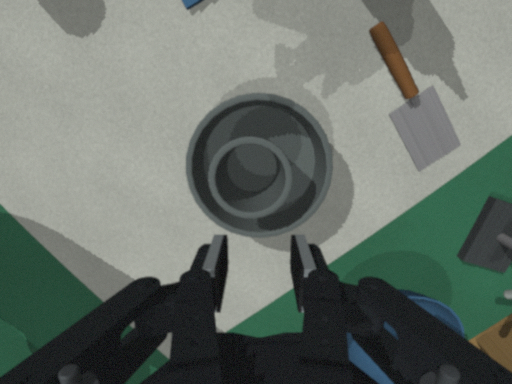

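The wrist view shows the large rim centred at (259,165) and the small bowl left of its middle at (250,175), so the right (far) side has room. The wrist fit agrees with the top view to about 1 mm.

Run:
```python
from station import ctrl
from h import *
s=ctrl.get_state()
for z in(.13,.077): go(s,[.4952,-.3985,z],-38.7,4.8)
```

```text
delta mm [  2.8  31.  120.2] dr deg [ 4.8  0.  -0.1]
delta mm [  2.8  31.  173.2] dr deg [ 4.8  0.  -0.1]
```

```bash
python3 -m creep '{"fingers":[0.4,0.4,0.4,0.4,0.4,0.4,0.4,0.4],"delta_pos":[[0.003,0.031,0.05],[0.003,0.031,0.1],[0.003,0.031,0.12],[0.003,0.031,0.135],[0.003,0.031,0.15],[0.003,0.031,0.165],[0.003,0.031,0.173],[0.003,0.031,0.173]],"dr":[[4.8,0,0],[4.8,0,0],[4.8,0,0],[4.8,0,0],[4.8,0,0],[4.8,0,0],[4.8,0,0],[4.8,0,0]]}' 60
python3 -m creep '{"fingers":[0.05,0.05,0.05,0.05,0.05],"delta_pos":[[0,0,0],[0,0,0],[0,0,0],[0,0,0],[0,0,0]],"dr":[[0,0,0],[0,0,0],[0,0,0],[0,0,0],[0,0,0]]}' 60
```

```text
time: 2.15
tcp_pos: [0.4964, -0.3972, 0.0769]
ee_rot: [0.9, 0.433, -0.018, -0.038]
wrist_force: [-0.0, -0.6, 0.1]
gripper_width: 0.0343
grip_force: 0.0
time: 2.78
tcp_pos: [0.4966, -0.3975, 0.078]
ee_rot: [0.901, 0.433, -0.018, -0.038]
wrist_force: [-2.2, 1.1, 4.9]
gripper_width: 0.0076
grip_force: 59.0
```

```bash
python3 -m creep '{"fingers":[0.05,0.05,0.05,0.05,0.05,0.05],"delta_pos":[[0,-0.0008,-0.01],[0,-0.0025,-0.03],[0,-0.005,-0.06],[0,-0.0084,-0.1],[0,-0.0092,-0.11],[0,-0.0092,-0.11]],"dr":[[0,0,0],[0,0,0],[0,0,0],[0,0,0],[0,0,0],[0,0,0]]}' 60
python3 - <<'E'
from station import ctrl, eyes
from h import *
s=ctrl.get_state(); r=np.array([.78,-.626,0])*.0407
print(s["tcp_pos"],s["gripper_width"],s["grip_force"],s["wrist_force"])
c=np.array([.5965,-.136,0])  # tile centre estimate
for z in(.187,.09): go(s,c+r+[0,0,z],-38.7,4.8)
d=eyes.get_image("scene");cv2.imwrite("pics/s1.png",cv2.cvtColor(d["frame"],cv2.COLOR_RGB2BGR)[60:260,120:420])
for n in("scene",):
  hsv=cv2.cvtColor(d["frame"],cv2.COLOR_RGB2HSV); m=cv2.inRange(hsv,(100,110,40),(125,255,255))
  for c in cv2.findContours(m,cv2.RETR_EXTERNAL,cv2.CHAIN_APPROX_NONE)[0]:
    if cv2.contourArea(c)>500: print(cv2.minAreaRect(plane(d,c,.008)[:,:2].astype(np.float32)*1000))
E
```

```text
time: 3.52
tcp_pos: [0.4968, -0.3977, 0.1887]
ee_rot: [0.901, 0.433, -0.018, -0.037]
wrist_force: [-0.5, 1.5, -1.2]
gripper_width: 0.0073
grip_force: 58.6
[ 0.49684447 -0.39766385  0.18871377] 0.007299933669609332 58.64457658259198 [-0.47090025  1.52563703 -1.24602175]
delta mm [266.5 -44.7   5.4] dr deg [0.1 0.  0. ]
delta mm [266.5 -36.8 102. ] dr deg [0.1 0.  0. ]
((480.63385009765625, 337.947021484375), (129.78671264648438, 127.44068145751953), 21.027406692504883)
((599.7005004882812, -130.36624145507812), (129.33139038085938, 125.97978973388672), 79.25334167480469)
((418.1146240234375, -770.9227294921875), (262.53009033203125, 198.4578857421875), 78.16236114501953)
((-257.6086120605469, -752.2955322265625), (388.0069580078125, 685.1437377929688), 41.20694351196289)
```

View pics/s1.png

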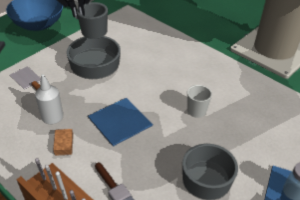

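The small bowl hangs upright in the gripper at (95,20) in the crop, clear of the large bowl. Next I carry it to the empty tile.

```bash
python3 -m creep '{"fingers":[0.05,0.05,0.05,0.05,0.05,0.05,0.05,0.05,0.05,0.05],"delta_pos":[[0.03,-0.005,0.001],[0.08,-0.013,0.002],[0.13,-0.022,0.003],[0.18,-0.03,0.004],[0.23,-0.039,0.005],[0.255,-0.043,0.005],[0.2665,-0.0447,0.0054],[0.2665,-0.0447,0.0054],[0.2665,-0.0422,0.035],[0.2665,-0.0405,0.055]],"dr":[[0,0,0],[0,0,0],[0,0,0],[0,0,0],[0,0,0],[0,0,0],[0,0,0],[0,0,0],[0,0,0],[0,0,0]]}' 60
python3 - <<'E'
from station import ctrl
s=ctrl.get_state(); print(s["tcp_pos"],s["wrist_force"])
E
```

```text
time: 4.82
tcp_pos: [0.6268, -0.1626, 0.1351]
ee_rot: [0.901, 0.432, -0.019, -0.038]
wrist_force: [-0.4, -1.3, -1.4]
gripper_width: 0.0072
grip_force: 58.9
[ 0.62684387 -0.16264295  0.13505958] [-0.44317046 -1.34875075 -1.40422806]
```

```bash
python3 -m creep '{"fingers":[0.05,0.05,0.05,0.05,0.05,0.05,0.05],"delta_pos":[[0,0.0017,0.02],[0,0.003,0.035],[0,0.0038,0.045],[0,0.0043,0.051],[0,0.0045,0.054],[0,0.0046,0.055],[0,0.0046,0.055]],"dr":[[0,0,0],[0,0,0],[0,0,0],[0,0,0],[0,0,0],[0,0,0],[0,0,0]]}' 60
python3 -m creep '{"fingers":[0.05,0.05,0.05],"delta_pos":[[0,0,0.001],[0,0,0.002],[0,0,0.002]],"dr":[[0,0,0],[0,0,0],[0,0,0]]}' 60
```

```text
time: 5.7
tcp_pos: [0.6282, -0.1612, 0.0815]
ee_rot: [0.901, 0.433, -0.018, -0.038]
wrist_force: [0.3, -0.1, -2.0]
gripper_width: 0.0074
grip_force: 58.9
time: 6.08
tcp_pos: [0.6278, -0.1611, 0.0791]
ee_rot: [0.901, 0.433, -0.018, -0.038]
wrist_force: [-0.8, 0.7, -1.8]
gripper_width: 0.0076
grip_force: 58.9
```

```bash
python3 -m creep '{"fingers":[0.05,0.05,0.05],"delta_pos":[[0,0,0.001],[0,0,0.0015],[0,0,0.0015]],"dr":[[0,0,0],[0,0,0],[0,0,0]]}' 60
python3 -m creep '{"fingers":[0.05,0.05],"delta_pos":[[0,0,0.001],[0,0,0.001]],"dr":[[0,0,0],[0,0,0]]}' 60
```

```text
time: 6.45
tcp_pos: [0.628, -0.1613, 0.0781]
ee_rot: [0.901, 0.433, -0.018, -0.037]
wrist_force: [-1.8, -1.2, 4.1]
gripper_width: 0.0075
grip_force: 59.6
time: 6.7
tcp_pos: [0.6282, -0.1614, 0.078]
ee_rot: [0.901, 0.433, -0.018, -0.037]
wrist_force: [-3.5, -0.8, 11.0]
gripper_width: 0.0074
grip_force: 60.6
```

It is in contact with the tile. Release and lift.

```bash
python3 -m creep '{"fingers":[0.4,0.4,0.4,0.4,0.4,0.4,0.4,0.4],"delta_pos":[[0,0,0],[0,0,0],[0,0,0],[0,-0.0017,-0.02],[0,-0.005,-0.06],[0,-0.01,-0.12],[0,-0.0142,-0.17],[0,-0.0142,-0.17]],"dr":[[0,0,0],[0,0,0],[0,0,0],[0,0,0],[0,0,0],[0,0,0],[0,0,0],[0,0,0]]}' 60
python3 - <<'E'
from station import ctrl
from h import *
go(ctrl.get_state(),[.60,.17,.25],15)
E
```

```text
time: 7.7
tcp_pos: [0.6304, -0.1618, 0.2539]
ee_rot: [0.901, 0.433, -0.014, -0.034]
wrist_force: [-0.1, -0.5, -0.6]
gripper_width: 0.034
grip_force: 0.0
delta mm [ 240.  -230.1   22. ] dr deg [ -3.8  -2.2 -53.6]
```

```bash
python3 -m creep '{"fingers":[0.4,0.4,0.4,0.4,0.4,0.4,0.4,0.4],"delta_pos":[[0.24,-0.23,0.022],[0.24,-0.23,0.022],[0.24,-0.23,0.022],[0.24,-0.23,0.022],[0.24,-0.23,0.022],[0.24,-0.23,0.022],[0.24,-0.23,0.022],[0.24,-0.23,0.022]],"dr":[[-3.8,-2.2,-53.6],[-3.8,-2.2,-53.6],[-3.8,-2.2,-53.6],[-3.8,-2.2,-53.6],[-3.8,-2.2,-53.6],[-3.8,-2.2,-53.6],[-3.8,-2.2,-53.6],[-3.8,-2.2,-53.6]]}' 60
cat > fit.py <<'E'
from station import ctrl, eyes
from h import *
def clouds(names):
    o={}
    for n in names:
        d=eyes.get_image(n); cv2.imwrite("pics/last_%s.png"%n,cv2.cvtColor(d["frame"],cv2.COLOR_RGB2BGR))
        P=cloud(d).reshape(-1,3); o[n]=P[d["depth"].ravel()>0]
    return o
def rim(P,c,z,r0,r1):
    h=np.hypot(P[:,0]-c[0],P[:,1]-c[1]); q=P[(h>r0)&(h<r1)&(abs(P[:,2]-z)<.009)]
    f=circ(q); h=np.hypot(q[:,0]-f[0],q[:,1]-f[1]); q=q[abs(h-f[2])<.003]
    A=np.linalg.lstsq(np.c_[q[:,:2]-f[:2],np.ones(len(q))],q[:,2],rcond=None)[0]  # rim plane: tilt and height
    return np.round(f[:3],4),"z",round(A[2],4),"tilt deg",round(np.degrees(np.hypot(*A[:2])),1),len(q)
E
python3 - <<'E'
from fit import *
o=clouds(["wrist","top"])
for n in o:
    print(n,"medium",rim(o[n],(.587,.157),.061,.045,.085)); 
    print(n,"small",rim(o[n],(.5955,-.137),.080,.03,.055))
    print(n,"large",rim(o[n],(.472,-.3775),.052,.065,.1))
E
```

```text
time: 8.7
tcp_pos: [0.5974, 0.1695, 0.2444]
ee_rot: [0.61, 0.793, -0.002, -0.005]
wrist_force: [0.7, -0.5, -0.5]
gripper_width: 0.0341
grip_force: 0.0
wrist medium (array([0.5842, 0.1586, 0.0591]), 'z', np.float64(0.0606), 'tilt deg', np.float64(1.5), 2041)Traceback (most recent call last):
  File "<stdin>", line 5, in <module>
  File "fit.py", line 11, in rim
    f=circ(q); h=np.hypot(q[:,0]-f[0],q[:,1]-f[1]); q=q[abs(h-f[2])<.003]
  File "h.py", line 17, in circ
    R=np.sqrt(s[2]+s[0]**2+s[1]**2); e=abs(np.hypot(*(P-s[:2]).T)-R); P=P[e<=max(.003,np.quantile(e,.9))]
                                                                                      ~~~~~~~~~~~^^^^^^
    return _quantile_unchecked(
        a, q, axis, out, overwrite_input, method, keepdims, weights)
    return _ureduce(a,
                    func=_quantile_ureduce_func,
    ...<5 lines>...
                    overwrite_input=overwrite_input,
                    method=method)
    r = func(a, **kwargs)
    result = _quantile(arr,
                       quantiles=q,
    ...<2 lines>...
                       out=out,
                       weights=wgt)
    slices_having_nans = np.isnan(arr[-1, ...])
                                  ~~~^^^^^^^^^
IndexError: index -1 is out of bounds for axis 0 with size 0
```

Run:
```python
from fit import *
s=ctrl.get_state(); print(s["tcp_pos"])
for z in(.12,.066): go(s,[.6438,.1738,z],15,5.5)
o=clouds(["top"])["top"]
print("medium",rim(o,(.587,.157),.061,.045,.085),"small",rim(o,(.5955,-.137),.080,.03,.055),"large",rim(o,(.472,-.3775),.052,.065,.1))
```

```text
[0.59756071 0.16909118 0.24446504]
delta mm [ -7.9  47.1 124. ] dr deg [ 4.9 -0.3 -0.2]
delta mm [ -8.2  47.6 178. ] dr deg [ 4.9 -0.3 -0.2]
medium (array([0.5842, 0.1528, 0.0587]), 'z', np.float64(0.0602), 'tilt deg', np.float64(0.8), 152) small (array([ 0.5944, -0.1381,  0.0409]), 'z', np.float64(0.0793), 'tilt deg', np.float64(0.4), 194) large (array([ 0.4719, -0.3767,  0.08  ]), 'z', np.float64(0.051), 'tilt deg', np.float64(0.4), 387)
```

```bash
python3 -m creep '{"fingers":[0.4,0.4,0.4,0.4,0.4,0.4,0.4,0.4,0.4],"delta_pos":[[-0.008,0.047,0.03],[-0.008,0.047,0.08],[-0.008,0.047,0.12],[-0.008,0.047,0.135],[-0.008,0.047,0.15],[-0.008,0.0475,0.165],[-0.008,0.0475,0.173],[-0.008,0.0475,0.178],[-0.008,0.0475,0.178]],"dr":[[4.9,-0.3,0],[4.9,-0.3,0],[4.9,-0.3,0],[4.9,-0.3,0],[4.9,-0.3,0],[4.9,-0.3,0],[4.9,-0.3,0],[4.9,-0.3,0],[4.9,-0.3,0]]}' 60
python3 -m creep '{"fingers":[0.05,0.05,0.05,0.05,0.05],"delta_pos":[[0,0,0],[0,0,0],[0,0,0],[0,0,0],[0,0,0]],"dr":[[0,0,0],[0,0,0],[0,0,0],[0,0,0],[0,0,0]]}' 80
python3 -m creep '{"fingers":[0.05,0.05,0.05,0.05],"delta_pos":[[0,-0.0008,-0.01],[0,-0.0025,-0.03],[0,-0.0042,-0.05],[0,-0.0042,-0.05]],"dr":[[0,0,0],[0,0,0],[0,0,0],[0,0,0]]}' 80
```

```text
time: 9.98
tcp_pos: [0.6434, 0.1759, 0.0661]
ee_rot: [0.608, 0.792, -0.037, -0.029]
wrist_force: [-0.1, -0.3, -0.2]
gripper_width: 0.0343
grip_force: 0.0
time: 10.6
tcp_pos: [0.6436, 0.1759, 0.0669]
ee_rot: [0.608, 0.792, -0.037, -0.029]
wrist_force: [-1.4, -0.9, 5.8]
gripper_width: 0.0059
grip_force: 75.6
time: 11.1
tcp_pos: [0.6456, 0.1764, 0.1192]
ee_rot: [0.608, 0.792, -0.036, -0.027]
wrist_force: [0.3, 0.5, -1.9]
gripper_width: 0.0055
grip_force: 74.7
```

```bash
python3 -m creep '{"fingers":[0.05,0.05,0.05,0.05],"delta_pos":[[0,-0.0025,-0.03],[0,-0.0055,-0.065],[0,-0.0063,-0.075],[0,-0.0063,-0.075]],"dr":[[0,0,0],[0,0,0],[0,0,0],[0,0,0]]}' 80
python3 - <<'E'
from fit import *
s=ctrl.get_state(); print(s["tcp_pos"],s["gripper_width"])
o=clouds(["scene","wrist"])
z=s["tcp_pos"][2]-.005
for n in o: print(n,rim(o[n],s["tcp_pos"][:2]-np.array([.0589,.017]),z,.05,.08))
a=cv2.imread("pics/last_scene.png")[130:330,220:470]; b=cv2.imread("pics/last_wrist.png")
cv2.imwrite("pics/m1.png",np.hstack([cv2.resize(a,(400,320)),cv2.resize(b,(400,320))]))
E
```

```text
time: 11.6
tcp_pos: [0.6447, 0.1761, 0.1915]
ee_rot: [0.608, 0.792, -0.037, -0.029]
wrist_force: [-0.7, -1.1, -2.4]
gripper_width: 0.0056
grip_force: 74.8
[0.64474521 0.1760916  0.19148516] 0.005646759695069065
scene (array([0.591 , 0.1633, 0.0597]), 'z', np.float64(0.1841), 'tilt deg', np.float64(0.3), 362)
wrist (array([0.587 , 0.1612, 0.0595]), 'z', np.float64(0.1835), 'tilt deg', np.float64(1.3), 6624)
```

View pics/m1.png

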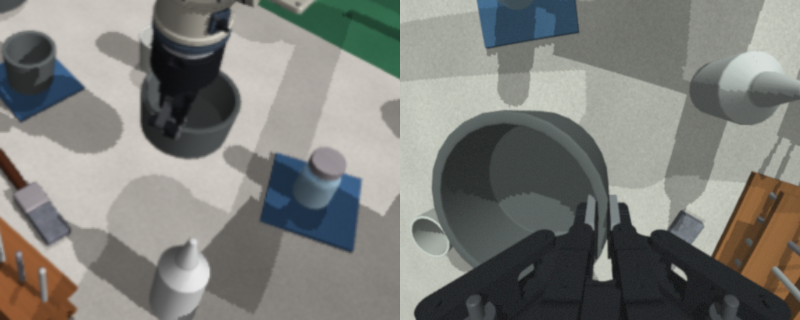

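The medium bowl is held level, at about (190,110) in the left crop, and everything else is undisturbed. Carry it over the large bowl.

Run:
```python
from station import ctrl
from h import *
go(ctrl.get_state(),[.530,-.3615,.190],15,5.5)
```

```text
delta mm [-489.7 -247.7   23.9] dr deg [-0.1 -0.  -0. ]
```

```bash
python3 -m creep '{"fingers":[0.05,0.05,0.05,0.05,0.05,0.05,0.05,0.05,0.05,0.05],"delta_pos":[[-0.02,-0.01,0.001],[-0.06,-0.0303,0.0029],[-0.11,-0.0556,0.0054],[-0.16,-0.081,0.0078],[-0.21,-0.106,0.0102],[-0.26,-0.1315,0.0127],[-0.31,-0.157,0.0151],[-0.36,-0.182,0.0176],[-0.41,-0.207,0.02],[-0.45,-0.2276,0.022]],"dr":[[0,0,0],[0,0,0],[0,0,0],[0,0,0],[0,0,0],[0,0,0],[0,0,0],[0,0,0],[0,0,0],[0,0,0]]}' 80
python3 -m creep '{"fingers":[0.05,0.05,0.05,0.05],"delta_pos":[[-0.028,-0.0142,0.0013],[-0.0397,-0.0201,0.0019],[-0.0397,-0.0201,0.0019],[-0.0397,-0.0201,0.0019]],"dr":[[0,0,0],[0,0,0],[0,0,0],[0,0,0]]}' 80
python3 - <<'E'
from fit import *
s=ctrl.get_state(); print(s["tcp_pos"],s["gripper_width"])
o=clouds(["wrist","top","scene"])
z=s["tcp_pos"][2]-.007
for n in o:
    print(n,"med",rim(o[n],s["tcp_pos"][:2]-np.array([.058,.0155]),z,.045,.08)); 
    try: print("large",rim(o[n],(.472,-.3775),.052,.065,.1))
    except Exception: print("-")
E
```

```text
time: 12.95
tcp_pos: [0.538, -0.3203, 0.1899]
ee_rot: [0.609, 0.792, -0.038, -0.03]
wrist_force: [-0.0, -0.5, -2.4]
gripper_width: 0.0056
grip_force: 74.8
time: 13.45
tcp_pos: [0.5309, -0.3602, 0.1906]
ee_rot: [0.608, 0.793, -0.037, -0.03]
wrist_force: [-0.1, 0.9, -3.1]
gripper_width: 0.0055
grip_force: 74.8
[ 0.53086364 -0.3601501   0.19057874] 0.005534005970835354
wrist med (array([ 0.474 , -0.3748,  0.0594]), 'z', np.float64(0.1826), 'tilt deg', np.float64(2.0), 7356)
large (array([ 0.4731, -0.3739,  0.0767]), 'z', np.float64(0.0502), 'tilt deg', np.float64(1.3), 1725)
top med (array([ 0.4759, -0.3671,  0.0537]), 'z', np.float64(0.1871), 'tilt deg', np.float64(3.9), 94)
large (array([ 0.4726, -0.3763,  0.0798]), 'z', np.float64(0.0514), 'tilt deg', np.float64(0.4), 163)
scene med (array([ 0.4754, -0.373 ,  0.0611]), 'z', np.float64(0.181), 'tilt deg', np.float64(1.4), 229)
large (array([ 0.4741, -0.3722,  0.0804]), 'z', np.float64(0.0491), 'tilt deg', np.float64(0.1), 258)
```

Aligned within about 1.5 mm in both views. Lower.

```bash
python3 -m creep '{"fingers":[0.05,0.05,0.05,0.05,0.05,0.05,0.05,0.05,0.05],"delta_pos":[[0,0.0014,0.015],[0,0.0038,0.04],[0,0.0062,0.065],[0,0.0077,0.08],[0,0.0086,0.09],[0,0.0093,0.097],[0,0.0098,0.102],[0,0.0101,0.105],[0,0.0101,0.105]],"dr":[[0,0,0],[0,0,0],[0,0,0],[0,0,0],[0,0,0],[0,0,0],[0,0,0],[0,0,0],[0,0,0]]}' 80
python3 -m creep '{"fingers":[0.05,0.05,0.05,0.05,0.05],"delta_pos":[[0,0.0002,0.002],[0,0.0004,0.004],[0,0.0005,0.005],[0,0.0006,0.006],[0,0.0006,0.006]],"dr":[[0,0,0],[0,0,0],[0,0,0],[0,0,0],[0,0,0]]}' 80
```

```text
time: 14.72
tcp_pos: [0.5311, -0.3613, 0.0856]
ee_rot: [0.608, 0.792, -0.037, -0.029]
wrist_force: [-0.3, -0.1, -2.1]
gripper_width: 0.0061
grip_force: 74.8
time: 15.35
tcp_pos: [0.531, -0.3612, 0.0794]
ee_rot: [0.608, 0.792, -0.037, -0.029]
wrist_force: [0.5, -1.0, -2.6]
gripper_width: 0.0058
grip_force: 74.8
```

```bash
python3 -m creep '{"fingers":[0.05,0.05,0.05,0.05],"delta_pos":[[0,0.0001,0.001],[0,0.0002,0.002],[0,0.0003,0.003],[0,0.0003,0.003]],"dr":[[0,0,0],[0,0,0],[0,0,0],[0,0,0]]}' 80
python3 -m creep '{"fingers":[0.05,0.05,0.05],"delta_pos":[[0,0.0001,0.001],[0,0.0002,0.0015],[0,0.0002,0.0015]],"dr":[[0,0,0],[0,0,0],[0,0,0]]}' 80
```

```text
time: 15.85
tcp_pos: [0.531, -0.3612, 0.0763]
ee_rot: [0.608, 0.792, -0.038, -0.029]
wrist_force: [0.7, 0.2, -3.2]
gripper_width: 0.0058
grip_force: 74.8
time: 16.23
tcp_pos: [0.5313, -0.3613, 0.0751]
ee_rot: [0.608, 0.792, -0.037, -0.029]
wrist_force: [0.7, -1.0, -0.9]
gripper_width: 0.0058
grip_force: 75.0
```

Contact is just beginning, so I go 1.5 mm further, then release and lift.

```bash
python3 -m creep '{"fingers":[0.05,0.05,0.05],"delta_pos":[[0,0.0001,0.001],[0,0.0002,0.0015],[0,0.0002,0.0015]],"dr":[[0,0,0],[0,0,0],[0,0,0]]}' 80
python3 -m creep '{"fingers":[0.3,0.3,0.3,0.3],"delta_pos":[[0,0,0],[0,0,0],[0,0,0],[0,0,-0.001]],"dr":[[0,0,0],[0,0,0],[0,0,0],[0,0,0]]}' 60
python3 -m creep '{"fingers":[0.3,0.3,0.3,0.3,0.3,0.3],"delta_pos":[[0,-0.001,-0.01],[0,-0.004,-0.04],[0,-0.0096,-0.1],[0,-0.0154,-0.16],[0,-0.0173,-0.18],[0,-0.0173,-0.18]],"dr":[[0,0,0],[0,0,0],[0,0,0],[0,0,0],[0,0,0],[0,0,0]]}' 60
python3 - <<'E'
from fit import *
s=ctrl.get_state()
go(s,[.61,-.12,.25],-12.5)
o=clouds(["wrist","top","scene"])
for n in o:
    try: print(n,"med",rim(o[n],(.474,-.3755),.070,.045,.07));print("large",rim(o[n],(.472,-.3775),.052,.074,.1))
    except Exception: print("-")
E
```

```text
time: 16.6
tcp_pos: [0.5315, -0.3614, 0.0748]
ee_rot: [0.608, 0.792, -0.038, -0.029]
wrist_force: [-1.1, 1.8, 8.4]
gripper_width: 0.0058
grip_force: 76.4
time: 17.1
tcp_pos: [0.5311, -0.3611, 0.0742]
ee_rot: [0.608, 0.792, -0.038, -0.029]
wrist_force: [-0.0, 0.1, -0.1]
gripper_width: 0.0259
grip_force: 0.0
time: 17.85
tcp_pos: [0.5317, -0.3616, 0.2571]
ee_rot: [0.608, 0.792, -0.037, -0.027]
wrist_force: [0.0, -0.7, -0.5]
gripper_width: 0.0255
grip_force: 0.0
delta mm [213.2 138.2  -6.1] dr deg [-5.2  1.4 27.5]
wrist med (array([ 0.4737, -0.3765,  0.0593]), 'z', np.float64(0.0687), 'tilt deg', np.float64(1.3), 1974)
large (array([ 0.4719, -0.3772,  0.0788]), 'z', np.float64(0.0507), 'tilt deg', np.float64(0.8), 2351)
top med (array([ 0.4732, -0.3775,  0.0609]), 'z', np.float64(0.0702), 'tilt deg', np.float64(1.3), 157)
large (array([ 0.4726, -0.3762,  0.0797]), 'z', np.float64(0.0513), 'tilt deg', np.float64(0.2), 196)
scene med (array([ 0.4747, -0.3729,  0.0606]), 'z', np.float64(0.0671), 'tilt deg', np.float64(0.3), 246)
large (array([ 0.4734, -0.3732,  0.0811]), 'z', np.float64(0.0503), 'tilt deg', np.float64(1.4), 222)
```

Medium is nested: its rim is about 18 mm above the large rim and within 2 mm of centre. On to the small bowl.

```bash
python3 -m creep '{"fingers":[0.4,0.4,0.4,0.4,0.4,0.4,0.4],"delta_pos":[[0.213,0.138,-0.006],[0.213,0.138,-0.006],[0.213,0.138,-0.006],[0.213,0.138,-0.006],[0.213,0.138,-0.006],[0.213,0.138,-0.006],[0.213,0.138,-0.006]],"dr":[[-5.2,1.4,27.5],[-5.2,1.4,27.5],[-5.2,1.4,27.5],[-5.2,1.4,27.5],[-5.2,1.4,27.5],[-5.2,1.4,27.5],[-5.2,1.4,27.5]]}' 60
python3 - <<'E'
from fit import *
s=ctrl.get_state(); print(s["tcp_pos"])
o=clouds(["wrist"])["wrist"]
f=rim(o,(.5945,-.138),.08,.03,.055); print(f)
a=np.radians(-12.5); p=np.r_[np.array([f[0][0],f[0][1]])*.5+np.array([.5944,-.1381])*.5+.0414*np.array([np.cos(a),np.sin(a)]),.085]
print(p); go(s,p,-12.5,4.8)
E
```

```text
time: 18.88
tcp_pos: [0.6087, -0.1212, 0.2474]
ee_rot: [0.781, 0.625, -0.001, -0.002]
wrist_force: [0.3, -1.0, 0.7]
gripper_width: 0.034
grip_force: 0.0
[ 0.60866876 -0.1211501   0.24737225]
(array([ 0.5959, -0.1353,  0.04  ]), 'z', np.float64(0.0789), 'tilt deg', np.float64(1.4), 1425)
[ 0.63556865 -0.1456606   0.085     ]
delta mm [-18.2  32.3 162.2] dr deg [ 4.6 -0.1 -0.1]
```

```bash
python3 -m creep '{"fingers":[0.4,0.4,0.4,0.4,0.4,0.4,0.4,0.4],"delta_pos":[[-0.018,0.032,0.04],[-0.018,0.032,0.09],[-0.018,0.032,0.115],[-0.018,0.032,0.13],[-0.018,0.032,0.145],[-0.018,0.032,0.157],[-0.018,0.032,0.162],[-0.018,0.032,0.162]],"dr":[[4.6,0,0],[4.6,0,0],[4.6,0,0],[4.6,0,0],[4.6,0,0],[4.6,0,0],[4.6,0,0],[4.6,0,0]]}' 60
python3 -m creep '{"fingers":[0.05,0.05,0.05,0.05,0.05],"delta_pos":[[0,0,0],[0,0,0],[0,0,0],[0,0,0],[0,0,0]],"dr":[[0,0,0],[0,0,0],[0,0,0],[0,0,0],[0,0,0]]}' 70
python3 -m creep '{"fingers":[0.05,0.05,0.05,0.05,0.05,0.05],"delta_pos":[[0,-0.0008,-0.01],[0,-0.0025,-0.03],[0,-0.005,-0.06],[0,-0.0084,-0.1],[0,-0.0101,-0.12],[0,-0.0101,-0.12]],"dr":[[0,0,0],[0,0,0],[0,0,0],[0,0,0],[0,0,0],[0,0,0]]}' 70
python3 - <<'E'
from fit import *
s=ctrl.get_state(); a=np.radians(-12.5); v=np.array([np.cos(a),np.sin(a)])
o=clouds(["scene","wrist"])
for n in o: print(n,rim(o[n],s["tcp_pos"][:2]-.041*v,s["tcp_pos"][2]-.007,.03,.055))
p=np.r_[np.array([.4735,-.377])+.0408*v,.205]; print(p); go(s,p,-12.5,4.8)
E
```

```text
time: 19.92
tcp_pos: [0.6364, -0.144, 0.0862]
ee_rot: [0.779, 0.625, -0.025, -0.033]
wrist_force: [-0.8, -0.8, -0.2]
gripper_width: 0.0341
grip_force: 0.0
time: 20.55
tcp_pos: [0.6367, -0.1442, 0.0869]
ee_rot: [0.779, 0.625, -0.025, -0.032]
wrist_force: [-1.2, -0.6, 5.8]
gripper_width: 0.0069
grip_force: 66.7
time: 21.3
tcp_pos: [0.6371, -0.1444, 0.2086]
ee_rot: [0.78, 0.625, -0.024, -0.031]
wrist_force: [-0.4, -0.7, -1.9]
gripper_width: 0.0067
grip_force: 66.4
scene (array([ 0.5998, -0.1302,  0.0405]), 'z', np.float64(0.1979), 'tilt deg', np.float64(1.4), 217)
wrist (array([ 0.598 , -0.1336,  0.0398]), 'z', np.float64(0.1984), 'tilt deg', np.float64(0.9), 4187)
[ 0.51333288 -0.38583074  0.205     ]
delta mm [-262.5  -67.9    8.6] dr deg [ 0.3 -0.1 -0. ]
```

```bash
python3 -m creep '{"fingers":[0.05,0.05,0.05,0.05,0.05,0.05,0.05,0.05,0.05],"delta_pos":[[-0.03,-0.0078,0.001],[-0.08,-0.0207,0.0026],[-0.13,-0.0336,0.0043],[-0.18,-0.0466,0.0059],[-0.22,-0.057,0.0072],[-0.25,-0.0647,0.0082],[-0.2625,-0.068,0.0086],[-0.2625,-0.068,0.0086],[-0.2625,-0.068,0.0086]],"dr":[[0,0,0],[0,0,0],[0,0,0],[0,0,0],[0,0,0],[0,0,0],[0,0,0],[0,0,0],[0,0,0]]}' 70
python3 - <<'E'
from fit import *
s=ctrl.get_state(); print(s["tcp_pos"])
o=clouds(["wrist","scene","top"])
for n in o:
  for a in (("small",s["tcp_pos"][:2]-np.array([.0395,-.01]),s["tcp_pos"][2]-.009,.03,.055),("med",(.4735,-.377),.069,.045,.07),("large",(.472,-.3775),.051,.074,.1)):
    try: print(n,a[0],*rim(o[n],*a[1:]))
    except Exception: print(n,a[0],"-")
E
```

```text
time: 22.52
tcp_pos: [0.5127, -0.3844, 0.2027]
ee_rot: [0.779, 0.625, -0.025, -0.033]
wrist_force: [0.6, 0.1, -1.7]
gripper_width: 0.0068
grip_force: 69.1
[ 0.51267927 -0.38441003  0.2027428 ]
wrist small [ 0.475  -0.3735  0.0397] z 0.1934 tilt deg 2.0 4696
wrist med [ 0.4752 -0.3754  0.0579] z 0.0682 tilt deg 1.9 1585
wrist large [ 0.4732 -0.376   0.0778] z 0.0497 tilt deg 1.8 2110
scene small [ 0.4749 -0.3707  0.0411] z 0.1917 tilt deg 1.6 198
scene med [ 0.4757 -0.3723  0.0606] z 0.0665 tilt deg 0.3 238
scene large [ 0.4739 -0.3727  0.0807] z 0.0498 tilt deg 1.2 232
top small [ 0.4741 -0.372   0.0401] z 0.1957 tilt deg 1.9 142
top med [ 0.4736 -0.3769  0.0602] z 0.0695 tilt deg 0.8 199
top large [ 0.4728 -0.3757  0.0793] z 0.051 tilt deg 0.5 248
```

```bash
python3 -m creep '{"fingers":[0.05,0.05,0.05,0.05,0.05,0.05,0.05,0.05,0.05],"delta_pos":[[-0.002,0.0012,0.015],[-0.002,0.0034,0.04],[-0.002,0.005,0.06],[-0.002,0.0063,0.075],[-0.002,0.0071,0.085],[-0.002,0.0077,0.092],[-0.002,0.008,0.096],[-0.002,0.0083,0.098],[-0.002,0.0083,0.098]],"dr":[[0,0,0],[0,0,0],[0,0,0],[0,0,0],[0,0,0],[0,0,0],[0,0,0],[0,0,0],[0,0,0]]}' 70
python3 -m creep '{"fingers":[0.05,0.05,0.05,0.05,0.05],"delta_pos":[[0,0.0002,0.002],[0,0.0003,0.004],[0,0.0005,0.006],[0,0.0006,0.007],[0,0.0006,0.007]],"dr":[[0,0,0],[0,0,0],[0,0,0],[0,0,0],[0,0,0]]}' 70
```

```text
time: 23.8
tcp_pos: [0.5122, -0.3875, 0.1052]
ee_rot: [0.779, 0.625, -0.025, -0.033]
wrist_force: [0.2, 0.2, -0.3]
gripper_width: 0.0065
grip_force: 69.1
time: 24.42
tcp_pos: [0.512, -0.3874, 0.0977]
ee_rot: [0.779, 0.625, -0.025, -0.033]
wrist_force: [-0.1, 0.6, -1.1]
gripper_width: 0.0065
grip_force: 69.1
```

```bash
python3 -m creep '{"fingers":[0.05,0.05,0.05,0.05],"delta_pos":[[0,0.0001,0.001],[0,0.0002,0.002],[0,0.0003,0.003],[0,0.0003,0.003]],"dr":[[0,0,0],[0,0,0],[0,0,0],[0,0,0]]}' 70
python3 -m creep '{"fingers":[0.05,0.05,0.05],"delta_pos":[[0,0.0001,0.001],[0,0.0001,0.001],[0,0.0001,0.001]],"dr":[[0,0,0],[0,0,0],[0,0,0]]}' 70
```

```text
time: 24.92
tcp_pos: [0.5122, -0.3875, 0.095]
ee_rot: [0.779, 0.625, -0.025, -0.033]
wrist_force: [0.5, -0.5, 0.1]
gripper_width: 0.0064
grip_force: 69.3
time: 25.3
tcp_pos: [0.5126, -0.3877, 0.0949]
ee_rot: [0.779, 0.625, -0.025, -0.032]
wrist_force: [-0.3, 0.2, 5.4]
gripper_width: 0.0066
grip_force: 70.0
```

Contact at the expected height; release, lift and look.

```bash
python3 -m creep '{"fingers":[0.3,0.3,0.3,0.3],"delta_pos":[[0,0,0],[0,0,0],[0,0,0],[0,0,-0.001]],"dr":[[0,0,0],[0,0,0],[0,0,0],[0,0,0]]}' 60
python3 -m creep '{"fingers":[0.3,0.3,0.3,0.3,0.3,0.3],"delta_pos":[[0,-0.0008,-0.01],[0,-0.0034,-0.04],[0,-0.0084,-0.1],[0,-0.0126,-0.15],[0,-0.0143,-0.17],[0,-0.0143,-0.17]],"dr":[[0,0,0],[0,0,0],[0,0,0],[0,0,0],[0,0,0],[0,0,0]]}' 60
python3 - <<'E'
from fit import *
o=clouds(["wrist","scene","top"])
for n in o:
  for a in (("small",(.4735,-.377),.086,.03,.052),("med",(.4735,-.377),.069,.052,.07),("large",(.472,-.3775),.051,.074,.1)):
    try: print(n,a[0],*rim(o[n],*a[1:]))
    except Exception: print(n,a[0],"-")
b=[cv2.resize(cv2.imread("pics/last_%s.png"%n),(400,300)) for n in("wrist","scene")]
cv2.imwrite("pics/end.png",np.hstack(b))
E
```

```text
time: 25.8
tcp_pos: [0.512, -0.3874, 0.0946]
ee_rot: [0.779, 0.625, -0.025, -0.033]
wrist_force: [0.8, -0.1, 0.6]
gripper_width: 0.0261
grip_force: 0.0
time: 26.55
tcp_pos: [0.5124, -0.3879, 0.267]
ee_rot: [0.779, 0.625, -0.025, -0.031]
wrist_force: [-0.1, -0.7, -1.4]
gripper_width: 0.0253
grip_force: 0.0
wrist small [ 0.4736 -0.3778  0.0398] z 0.0865 tilt deg 2.1 1413
wrist med [ 0.4739 -0.3773  0.0592] z 0.0688 tilt deg 1.3 1865
wrist large [ 0.4724 -0.3776  0.0786] z 0.0503 tilt deg 1.1 2363
scene small [ 0.4747 -0.3732  0.0407] z 0.084 tilt deg 0.3 198
scene med [ 0.4754 -0.3728  0.0608] z 0.0678 tilt deg 1.9 189
scene large [ 0.4738 -0.3726  0.0808] z 0.0503 tilt deg 1.8 234
top small [ 0.4729 -0.3759  0.0408] z 0.0861 tilt deg 0.2 221
top med [ 0.4735 -0.3766  0.0599] z 0.0688 tilt deg 0.6 296
top large [ 0.4723 -0.3761  0.0796] z 0.0506 tilt deg 0.8 369
```

View pics/end.png

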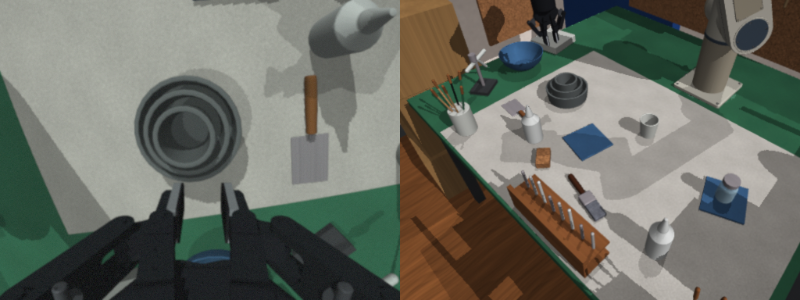

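The three rims are concentric at (188,128) in the wrist view, stepping 18 mm each. The bystanders stand where they were. One last check: how close the jar is to the middle of its tile.

Run:
```python
from fit import *
for n,P in clouds(["top","scene"]).items():
    q=P[(np.hypot(P[:,0]-.475,P[:,1]-.33)<.07)&(P[:,2]>.08)]
    (x,y),r=cv2.minEnclosingCircle(q[:,:2].astype(np.float32)); print(n,"jar top",x,y,r,np.median(q[:,2]))
```

```text
top jar top 0.47383132576942444 0.3294795751571655 0.024458251893520355 0.09180085968863905
scene jar top 0.4769021272659302 0.33253979682922363 0.025888657197356224 0.09249296162185988
```

The jar is upright, with its top at 93 mm, and within about 6 mm of the tile centre.

```bash
python3 -c "
from station import ctrl
print(ctrl.sign_off())"
```

```text
the job is handed in; nothing more can be done
None
```

The three bowls are nested in size order, with rims 18 mm apart and level within measurement error. The jar stands upright near the middle of its tile, the bystanders look undisturbed, and the job was handed in at about 27 s.

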